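# Load an amplifier module and lock the indexed jaw

### The arm

A 6-joint arm with a two-finger parallel gripper is mounted at the origin on the work surface. World frame = base frame: x ahead of the robot, y to its left, z up, the work surface at z = 0. Lengths are in mm, angles in rad, forces in N, time in s.
With the tool pointing down it reaches from about 300 to 775 mm from the base axis. Payload 14.6 kg.
Tool frame: the origin (TCP) lies at the very end of the fingers, on their centre line; the grasp point (between the pads) lies 19 mm behind it; z points along the fingers, y is the line along which they close (so a half turn about z gives the same grasp; the last joint's range is limited). The gripper opens to 94 mm and grips with 3 to 60 N. Pads are 16 mm wide; open, the fingers measure 119 mm over their backs; the gripper's body (75 mm by 177 mm) begins 78 mm behind the grasp point.
Start: joints at [-1.372, 0.3, 1.521, -0, 1.321, -0.067], TCP at [144.468, -530.677, 205.446] pointing down, gripper open.
Joint ranges: [-3.03, 3.03], [-0.79, 2.21], [0.23, 2.52], [-1.04, 4.18], [0, 3.07], [-2.55, 2.55]. Speed limits (rad/s): [2.22, 2.22, 2.57, 3.14, 3.14, 3.14].

### API

Orientations are given as [roll, pitch, yaw] about the fixed x, y, z axes, in that order (R = Rz(yaw) Ry(pitch) Rx(roll)).
In Python, from cell import manip, camera, get_calibration gives the robot as it stands. The module is installed in compiled form; this text tells all that it offers.
- The arm moves only by the tool jog_arm, never from a script. Its argument "plan" is one flat list of numbers, 6 for each row, row after row: the shift along the world's x, y, z in m, then the turn, a rotation vector about the world's x, y, z in degrees. A call has 1 to 20 rows; each row is the pose to reach, as a shift and turn from the pose commanded when the call began; what a row does not reach only later rows make up. A row lasts 1/10 s, in which the tool goes at most 50 mm and 8.59 degrees, less where a joint would pass 70% of its speed; a pose out of reach is approached as far as the arm can. A call with a gripper value outside its range is refused whole. "claw" is the finger opening in m, from 0 to 0.094, set as the call begins (left out, the last holds). The fingers move at their own pace and stop on an object; "force" is the grip in N (left out, the last holds). Time passes only in rows, so rows that repeat a pose let the fingers close. It gives the time, the measured TCP pose, the force, the opening and the grip force at its end, in the units of the state.
- manip.read_state(): the state, without advancing time (a new reading comes with each control period).
- camera(name): name is "side" or "top"; returns (picture, depth): 480x640x3 uint8, red, green, blue; 480x640 float32, mm along the optical axis (not along the pixel's ray), 0 where there is no reading.
- get_calibration(name): a dict with "fx", "fy", "cx", "cy" (pixels), "origin" and "attitude" of the camera in the world. Camera axes: x right, y down, z forward; pixel columns grow to the right and rows downward; lengths in mm; the calibration is good to about 2 mm. A picture is of the moment at which its call begins. get_calibration takes no time and is no camera call.
- manip.sign_off(): hands the job in; it is judged then, once.
The state is a dict: "clock": time; "joints": joint angles; "qd": joint speeds; "effort": joint torques, N m; "eef_pos": TCP position; "eef_rot": TCP orientation; "wrist_force": force on the tool from outside, world axes, zero at the start; "moment": the same for the moment, N m; "finger_gap": finger opening in mm; "finger_force": force on a finger pad.
Only numpy, scipy, OpenCV 4.12 (cv2) and the standard library are available. Lean on these libraries where they do the work, as an engineer would, in place of code of your own. Each camera call takes 0.05 s, during which the arm holds its last target. There are 200 camera calls.

### The job

Draw the green amplifier module out of the rack by its orange connector, set it down on the open bench and let go, then take it again by its heat sink and lay it flat in the holder, with the connector between the two fixed blue cheeks. Then pull up the black spring knob of the sliding jaw, move the jaw past the first index hole to the second, where it closes on the module, and let the pin snap fully in. Leave the other two modules where they are in the rack.

Things in the scene. Friction and masses are not known exactly. Their poses are not given: they have to be found in the camera images.
- module: Loose amplifier module, about 0.35 kg, 150 long (own x), flat; origin mid length and width on its underside, z up. Green board 64 wide (y), 6 thick, x -43 to 75, its last 22 bare for the jaw's lip. Orange connector at x -75 to -43, aluminium heat sink on the board. Starts in one of three rack bays, connector out towards the robot, the rest under the clear cover
- module_connector (a point): Middle of the orange connector block, 24 mm above the module's underside; block 32 long (x), 30 wide (y), from the underside to 34 high, beyond the board's square shoulders (module x = -43); no board below or beside it; grip across the 30 mm
- module_sink (a point): Middle of the finned heat sink, 28 mm above the module's underside; 88 long (module x -35 to 53), 50 wide (y), from 6 to 38 mm above the underside; module origin is 9 mm from it towards the connector. Grip across the 50 mm
- module_blue: Bystander: same shape, blue board, dark heat sink, white connector, in another bay; origin and axes as module
- module_red: Bystander: same shape, red board, dark heat sink, black connector, in another bay; origin and axes as module
- rack: Fixed white rack without a floor (modules stand on the bench), clear flat cover; 120 deep (x), 258 wide (y), 55 high; origin mid underside. Three bays 78 wide, 84 apart along y, open on the -x face (60 mm from the origin), with a 14 mm stop bar along the back. Modules stick out about 46 mm; draw them straight along rack -x: about 125 mm brings one clear
- holder: Fixed holder, x -85 to 190, 80 wide; origin on the bench under the loaded module's origin, z up. Fixed blue cheeks at x -80 to -43, tops 53 above the bench, leave a 36 mm gap for the connector; the board's shoulders may touch their +x faces. Steel index strip along y = 55, x 41 to 190, 20 high; in its top from +x to -x: a long slot (parked), then three holes 12 long
- seat (a point): Centre of the flat seat, 15 mm above the bench, axes as the holder. A module fully home has its origin here (up to 3 mm towards +x is fine), its x axis along the holder's x, connector towards -x. Two dark ribs 5 mm above the seat, inner faces at y = -35 and 35, flank the board
- jaw (a joint): Travel of the blue sliding jaw along holder -x, towards the module, m. 0 to 0.020: parked, pin in the long slot (start). First hole 0.038, second 0.060, third (for shorter modules) 0.082, each with 2 mm play either way. In the second the face is 1 mm off a module that is home; the jaw can push a module some mm. Friction 1.5 N; stays where left
- jaw_face (a point): Middle of the jaw's clamping face, 6 mm above the seat, at holder x = 136 mm minus the travel. A steel lip stands 13 mm out of it towards the module, underside 10 mm above the seat, and passes over the 6 mm board. Jaw body 50 long, 70 wide, top 50 mm above the bench
- plunger (a joint): Lift of the spring plunger, m: 0 = pin fully down in slot or hole; its tip clears the strip from about 0.013; stop at 0.018. Spring force down 6 N at 0, 9.6 N at the stop. Let go between holes, the pin rests on the strip at about 0.012
- knob (a point): Middle of the black plunger knob (red spot on top), upright cylinder 30 in diameter, 30 high, its middle 77 mm above the bench when down; carried by the jaw, 25 mm behind its face, 55 mm to the holder's +y side. Lifts straight up, does not turn. Nothing near it higher than 54 mm

How it is judged:
By the outcome, as a careful person would: the job done as asked, in the order asked, and still so for the second after the job is handed in, with the robot touching nothing.
It also fails if it takes over 64 s, if anything falls off the work surface, if the arm or the gripper's body presses on something with over 40 N, if the wrist force passes 120 N, or if a joint passes its speed limit or range.

## Working session

There is one attempt and no reset: what is moved stays moved. The work goes in short steps, Python scripts to look and compute and a tool call to move; the robot and the scene stay as the last step left them, time stands still between calls to the robot, and variables do not carry over. Pictures are saved under pics/ and viewed, at most 10 in all, crops included, and the job is handed in when it is done.

Besides the shell and the picture viewer there is one more tool, called after ">>>" in YAML: its name, and indented under it one key for each argument. jog_arm: Moves the arm, as the interface text tells. Its arguments: {"type":"object","properties":{"plan":{"type":"array"},"claw":{"type":"number"},"force":{"type":"number"}},"required":["plan"]}

```bash
mkdir -p pics; cat > h.py <<'E'
import numpy as np, cv2
from cell import manip, camera, get_calibration
def snap(n,tag):
    p,d=camera(n); cv2.imwrite(f'pics/{tag}.png',p[:,:,::-1]); np.save(f'pics/{tag}.npy',d); return p,d
def cal(n):
    c=get_calibration(n); return c
def pw(n,d,u,v,z=None):
    c=get_calibration(n); o=np.array(c['origin']); A=np.array(c['attitude'])
    if A.shape!=(3,3):
        from scipy.spatial.transform import Rotation as R
        A=R.from_euler('xyz',A).as_matrix()
    r=A@np.array([(u-c['cx'])/c['fx'],(v-c['cy'])/c['fy'],1])
    if z is not None: return o+r*(z-o[2])/r[2]
    return o+r*d[int(v),int(u)]
E
python3 - <<'E'
from h import *
print(manip.read_state())
for n in('top','side'): print(get_calibration(n)); snap(n,n+'0')
E
```

```text
{'clock': 0.0, 'joints': array([-1.37158544e+00,  3.00449623e-01,  1.52159473e+00,  4.31842531e-05,
        1.32066524e+00, -6.65940327e-02]), 'qd': array([ 2.48284057e-03,  6.51894811e-04,  3.81049314e-05,  7.43543807e-05,
       -1.57957824e-03,  1.96570418e-05]), 'effort': array([-9.06270907e-04, -5.31805301e+01, -3.52737021e+01,  7.06948643e-02,
        2.43975531e-02, -7.58648594e-05]), 'eef_pos': array([ 144.43733676, -530.42780707,  204.89232999]), 'eef_rot': array([-3.14048097e+00, -1.16062096e-04,  2.65794146e-01]), 'wrist_force': array([ 0.64104753,  0.01038404, -0.30830332]), 'moment': array([-0.01073495, -0.03702924,  0.01517286]), 'finger_force': 0.0, 'finger_gap': 94.01092824930895}
{'fx': 447.3092386544481, 'fy': 447.3092386544481, 'cx': 322.02262442882613, 'cy': 236.1828852791181, 'origin': array([353.01756639,  -8.12360166, 931.37049284]), 'attitude': array([-2.95537406,  0.02604602, -1.59211655])}
{'fx': 518.198630801508, 'fy': 518.198630801508, 'cx': 322.2193300309107, 'cy': 232.13247466519982, 'origin': array([313.83992314, 709.1144866 , 568.70623331]), 'attitude': array([-2.14006375, -0.01093773, -2.89558734])}
```

View pics/top0.png

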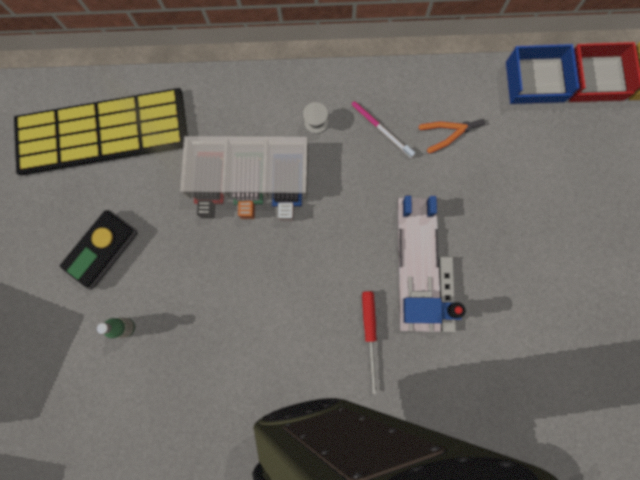

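View pics/side0.png

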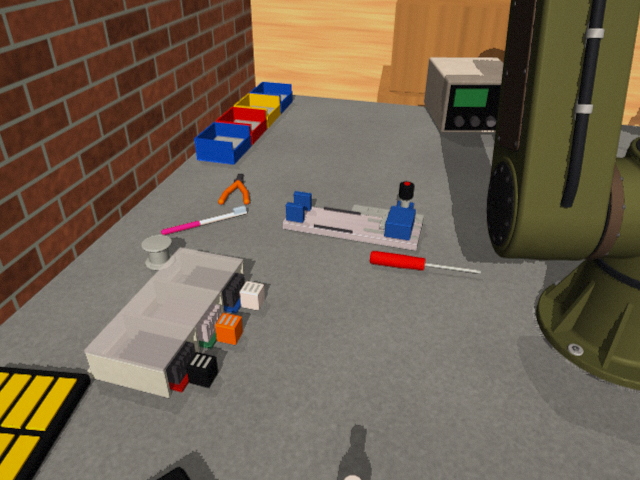

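The top view shows the rack (180-307,137-205) with the orange connector in the middle bay at (246,209). The holder is at (400-465,195-332), cheeks away from the robot, with the knob at (458,310). I'll enlarge both for measuring.

```bash
python3 - <<'E'
from h import *
p=cv2.imread('pics/top0.png')
a=cv2.resize(p[125:225,170:320],None,fx=4,fy=4,interpolation=cv2.INTER_CUBIC)
b=cv2.resize(p[185:335,385:475],None,fx=4,fy=4,interpolation=cv2.INTER_CUBIC)
o=np.zeros((600,600+360,3),np.uint8); 
o=np.zeros((600,800,3),np.uint8); a=cv2.resize(p[130:230,175:315],None,fx=3.1,fy=3.1,interpolation=cv2.INTER_CUBIC)
o[:a.shape[0],:a.shape[1]]=a; o[:600,440:800]=b; cv2.imwrite('pics/crop1.png',o)
E
```

```text
(no output)
```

View pics/crop1.png

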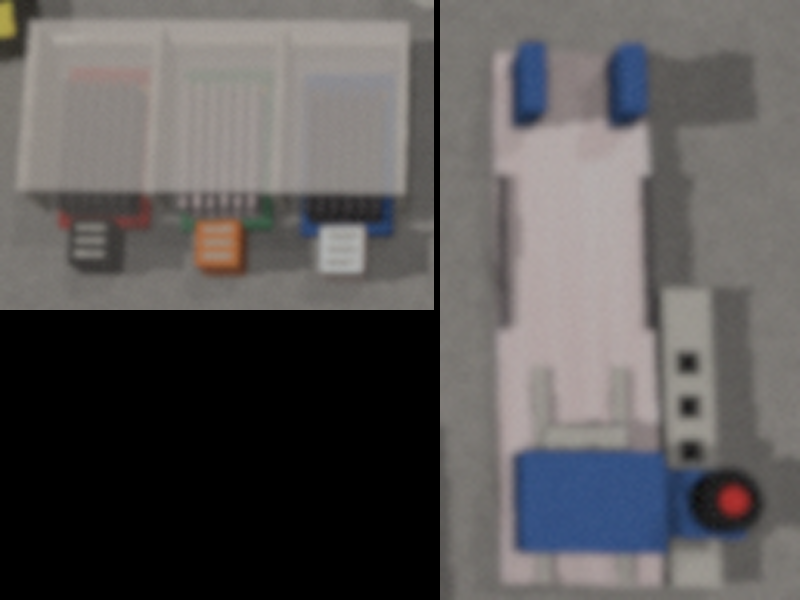

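Crop: orange connector top about (196-243,222-268); cheek tops about (530,80) and (630,80); red spot (734,501); index holes (688,362), (688,407), (690,452). I'll now turn these into world points.

```bash
python3 - <<'E'
from h import *
p=cv2.imread('pics/top0.png'); d=np.load('pics/top0.npy')
c=get_calibration('top'); from scipy.spatial.transform import Rotation as R
A=R.from_euler('xyz',c['attitude']).as_matrix()
v,u=np.mgrid[0:480,0:640]
P=np.stack([(u-c['cx'])/c['fx']*d,(v-c['cy'])/c['fy']*d,d],-1)@A.T+c['origin']
h=cv2.cvtColor(p,cv2.COLOR_BGR2HSV); H,S,V=[h[...,i].astype(int) for i in range(3)]
def rep(n,m):
    q=P[m]; r=cv2.minAreaRect(q[:,:2].astype(np.float32)); print(n,len(q),q.mean(0).round(1),'z',np.percentile(q[:,2],[5,50,95]).round(1),[np.round(x,1) for x in r])
Z=P[...,2]
def box(u0,u1,v0,v1): return (u>=u0)&(u<u1)&(v>=v0)&(v<v1)
print('bench',P[260,250],P[380,350],P[250,480])
rep('orange',box(230,262,195,222)&(H<20)&(S>130)&(Z>27))
rep('cover',box(175,312,132,200)&(Z>48))
blue=(H>100)&(H<125)&(S>100)
rep('cheekL',box(400,416,190,222)&blue&(Z>46)); rep('cheekR',box(420,442,190,222)&blue&(Z>46))
rep('jaw',box(398,442,290,330)&blue&(Z>43))
rep('red',box(440,470,300,320)&((H<10)|(H>170))&(S>150)&(Z>80))
rep('knob',box(440,470,295,325)&(Z>80))
def b(X,Y,z): return pw('top',d,385+(X-440)/4,185+Y/4,z).round(1)
print('holes',[b(*x,20) for x in((688,362),(688,407),(690,452))])
print('plate L/R edges',b(496,60,15),b(501,580,15),b(651,170,15),b(662,580,15))
print('strip',b(688,289,20),b(663,400,20),b(714,400,20))
def a(X,Y,z): return pw('top',d,175+X/3.1,130+Y/3.1,z).round(1)
print('rack corners',[a(*x,55) for x in((30,22),(408,22),(407,192),(19,190))])
print('conn',[a(*x,34) for x in((196,222),(241,222),(241,267),(198,268))])
E
```

```text
bench [481.76369251 165.01736778   1.30806753] [235.65561835 -37.19675062   0.31702316] [ 490.3737647  -315.3541087     4.39657074]
orange 97 [581.7 166.   33.2] z [28.6 33.3 36.7] [array([585.5, 168.8]), array([31.7, 28.8]), np.float64(0.8)]
cover 6964 [672.1 167.5  59. ] z [52.4 55.  57.5] [array([544.1, 152.7]), array([418.5, 272.7]), np.float64(7.0)]
cheekL 105 [ 579.5 -162.5   52.2] z [48.9 52.2 55.1] [array([ 579.8, -162.7]), array([10.6, 35.3]), np.float64(87.7)]
cheekR 113 [ 573.2 -209.3   67.8] z [48.1 52.4 55.2] [array([ 467.4, -120.5]), array([ 26.9, 319.6]), np.float64(50.3)]
jaw 883 [ 369.6 -180.8   51.9] z [47.1 49.9 52.5] [array([ 370.9, -112.6]), array([208.1,  46. ]), np.float64(88.8)]
red 53 [ 367.6 -236.3   93.2] z [90.5 93.4 96. ] [array([ 367.4, -236.5]), array([14.7, 13.2]), np.float64(73.0)]
knob 226 [ 366.5 -231.4  106.2] z [84.4 91.6 95.5] [array([ 353.7, -130.3]), array([ 29.1, 242.7]), np.float64(7.2)]
holes [array([ 437.6, -239.5,   20. ]), array([ 414.9, -237.8,   20. ]), array([ 392.4, -237.2,   20. ])]
plate L/R edges [ 599.5 -151.9   15. ] [ 331.5 -140.1   15. ] [ 538.2 -228.9   15. ] [ 329.8 -220.    15. ]
strip [ 474.8 -242.2   20. ] [ 418.7 -225.5   20. ] [ 418.1 -251.1   20. ]
rack corners [array([737.8, 295. ,  55. ]), array([729.5,  38.8,  55. ]), array([611. ,  41.2,  55. ]), array([619.8, 298.1,  55. ])]
conn [array([600.4, 184.6,  34. ]), array([599.6, 154.3,  34. ]), array([568.6, 154. ,  34. ]), array([568.7, 182.8,  34. ])]
```

>>> jog_arm:
  plan: [0.44,0.7,-0.085,0,0,-17.1,0.44,0.7,-0.085,0,0,-17.1,0.44,0.7,-0.085,0,0,-17.1,0.44,0.7,-0.085,0,0,-17.1,0.44,0.7,-0.085,0,0,-17.1,0.44,0.7,-0.085,0,0,-17.1,0.44,0.7,-0.085,0,0,-17.1,0.44,0.7,-0.085,0,0,-17.1,0.44,0.7,-0.085,0,0,-17.1,0.44,0.7,-0.085,0,0,-17.1,0.44,0.7,-0.085,0,0,-17.1,0.44,0.7,-0.085,0,0,-17.1,0.44,0.7,-0.085,0,0,-17.1,0.44,0.7,-0.085,0,0,-17.1,0.44,0.7,-0.085,0,0,-17.1,0.44,0.7,-0.085,0,0,-17.1,0.44,0.7,-0.085,0,0,-17.1,0.44,0.7,-0.085,0,0,-17.1,0.44,0.7,-0.085,0,0,-17.1,0.44,0.7,-0.085,0,0,-17.1]
  claw: 0.06

```text
clock: 2.1
eef_pos: [584.1, 168.4, 120.5]
eef_rot: [3.141, 0.0, -0.033]
wrist_force: [-0.0, -0.4, 1.3]
finger_gap: 60.1
finger_force: 0.0
```

>>> jog_arm:
  plan: [0,0,-0.05,0,0,0,0,0,-0.09,0,0,0,0,0,-0.105,0,0,0,0,0,-0.112,0,0,0,0,0,-0.112,0,0,0]

```text
clock: 2.6
eef_pos: [584.9, 169.0, 9.3]
eef_rot: [-3.141, -0.001, -0.033]
wrist_force: [-0.2, -0.1, 0.3]
finger_gap: 60.1
finger_force: 0.0
```

>>> jog_arm:
  plan: [0,0,0,0,0,0,0,0,0,0,0,0,0,0,0,0,0,0,0,0,0,0,0,0,0,0,0,0,0,0,0,0,0,0,0,0]
  claw: 0.02
  force: 25

```text
clock: 3.2
eef_pos: [584.8, 169.6, 9.1]
eef_rot: [-3.141, -0.001, -0.032]
wrist_force: [-1.5, 0.6, 6.2]
finger_gap: 29.9
finger_force: 24.9
```

>>> jog_arm:
  plan: [-0.01,0.0003,0,0,0,0,-0.025,0.0008,0,0,0,0,-0.04,0.0013,0,0,0,0,-0.055,0.0018,0,0,0,0,-0.07,0.0023,0,0,0,0,-0.085,0.0028,0,0,0,0,-0.1,0.0033,0,0,0,0,-0.115,0.0038,0,0,0,0,-0.13,0.0043,0,0,0,0,-0.14,0.0046,0,0,0,0,-0.15,0.005,0,0,0,0,-0.15,0.005,0,0,0,0]

```text
clock: 4.4
eef_pos: [433.9, 174.5, 9.0]
eef_rot: [-3.141, -0.0, -0.032]
wrist_force: [-5.5, 0.9, 12.7]
finger_gap: 29.7
finger_force: 24.8
```

>>> jog_arm:
  plan: [0,0,0,0,0,0,0,0,0,0,0,0,0,0,0,0,0,0,0,0,0.04,0,0,0,0,0,0.085,0,0,0,-0.04,0,0.11,0,0,0,-0.08,0,0.12,0,0,0,-0.08,0,0.12,0,0,0]
  claw: 0.08

```text
clock: 5.2
eef_pos: [351.9, 174.4, 129.6]
eef_rot: [-3.141, -0.001, -0.032]
wrist_force: [1.5, 0.7, -0.1]
finger_gap: 79.5
finger_force: 0.0
```

```bash
python3 - <<'E'
from h import *
snap('top','t2'); snap('side','s2')
p=cv2.imread('pics/t2.png')
cv2.imwrite('pics/t2c.png',cv2.resize(p[130:330,170:370],None,fx=3,fy=3,interpolation=cv2.INTER_CUBIC))
E
```

```text
(no output)
```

View pics/t2c.png

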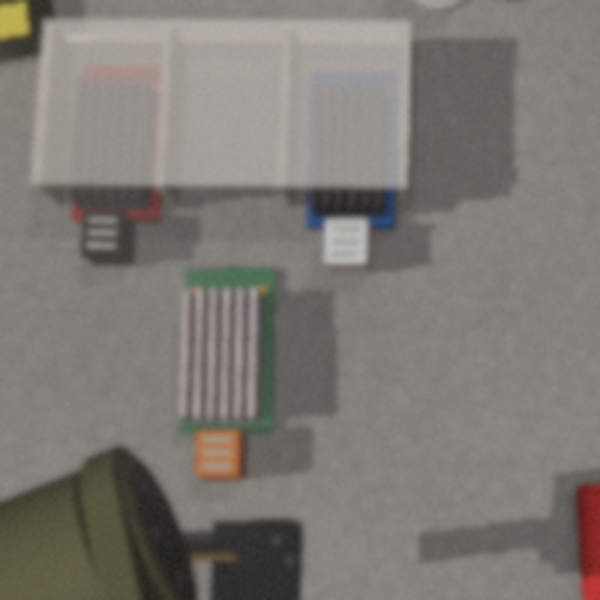

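The green module stands free on the bench with its sink at about (180-259,289-417), connector at (219,453) and far board edge from (187,268) to (274,268). The rack's other two modules are undisturbed.

```bash
python3 - <<'E'
from h import *
f=lambda X,Y,z: pw('top',None,170+X/3,130+Y/3,z)[:2]
s=np.array([f(*x,38) for x in((182,288),(260,288),(257,418),(179,418))]); print(s.round(1),s.mean(0).round(1))
e=s[0]+s[1]-s[2]-s[3]; w=s[0]+s[3]-s[1]-s[2]
print('yaw',np.degrees([np.arctan2(e[1],e[0]),np.arctan2(-w[0],w[1])]), np.linalg.norm(e)/2,np.linalg.norm(w)/2)
print('board',f(187,268,6),f(275,268,6),f(272,431,6)); 
c=np.array([f(*x,34) for x in((196,431),(242,431),(241,476),(197,477))]); print('conn',c.mean(0),c.round(1).tolist())
E
```

```text
[[548.  198.7]
 [546.6 145.1]
 [457.5 146.6]
 [458.7 199.2]] [502.7 172.4]
yaw [-0.65385271 -1.46455367] 89.21756571309865 53.12018991313919
board [569.46159691 202.72934411] [567.7506093  139.95589008] [451.89905671 141.60914426]
conn [434.51129677 172.72037743] [[450.1, 188.5], [449.4, 157.3], [419.2, 157.8], [419.3, 187.3]]
```

>>> jog_arm:
  plan: [0.05,-0.001,0,0,0,0,0.1,-0.002,0,0,0,0,0.14,-0.002,-0.01,0,0,0,0.148,-0.002,-0.05,0,0,0,0.148,-0.002,-0.09,0,0,0,0.148,-0.002,-0.11,0,0,0,0.148,-0.002,-0.1175,0,0,0,0.148,-0.002,-0.1175,0,0,0]

```text
clock: 6.1
eef_pos: [502.5, 172.0, 9.7]
eef_rot: [3.141, 0.002, -0.033]
wrist_force: [-0.3, 0.0, 0.9]
finger_gap: 80.2
finger_force: 0.0
```

>>> jog_arm:
  plan: [0,0,0,0,0,0,0,0,0,0,0,0,0,0,0,0,0,0,0,0,0,0,0,0,0,0,0,0,0,0,0,0,0,0,0,0]
  claw: 0.04
  force: 30

```text
clock: 6.7
eef_pos: [502.9, 172.6, 11.6]
eef_rot: [-3.141, -0.001, -0.033]
wrist_force: [-0.8, 0.5, 5.5]
finger_gap: 50.0
finger_force: 29.9
```

```bash
python3 - <<'E'
from h import *
p=cv2.imread('pics/side0.png')
cv2.imwrite('pics/s0c.png',cv2.resize(p[175:252,275:430],None,fx=5,fy=5,interpolation=cv2.INTER_CUBIC))
E
```

```text
(no output)
```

View pics/s0c.png

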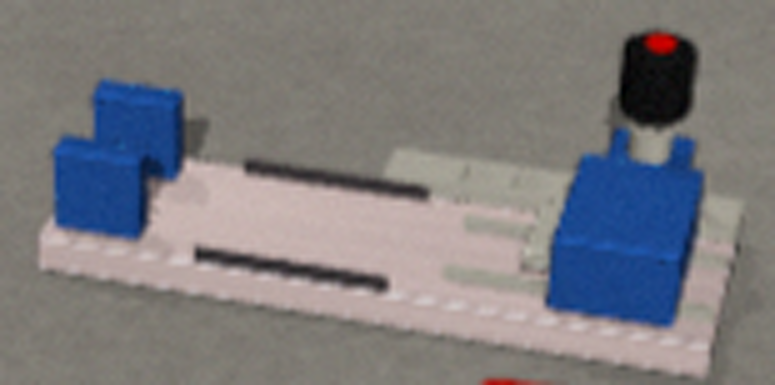

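>>> jog_arm:
  plan: [0,0,0.03,0,0,0,0,0,0.08,0,0,8,0,0,0.12,0,0,16.5,0,-0.02,0.12,0,0,25,0,-0.05,0.12,0,0,33.5,0,-0.08,0.12,0,0,42,0,-0.1,0.12,0,0,50.5,0,-0.12,0.12,0,0,59,0,-0.14,0.12,0,0,67.5,0,-0.16,0.12,0,0,76,0,-0.18,0.12,0,0,84.5,0,-0.2,0.12,0,0,90,0,-0.2,0.12,0,0,90]

```text
clock: 8.0
eef_pos: [502.0, -29.4, 130.5]
eef_rot: [-3.14, 0.0, 1.539]
wrist_force: [0.3, 0.3, -4.1]
finger_gap: 49.4
finger_force: 29.9
```

The side crop shows the ribs, near plate edge (43,237)-(712,345), cheek bottom corner (138,237) and red spot (662,43).

```bash
python3 - <<'E'
from h import *
f=lambda X,Y,z: pw('side',None,275+X/5,175+Y/5,z)[:2].round(1)
g=lambda X,Y,z: pw('top',None,385+(X-440)/4,185+Y/4,z)[:2].round(1)
th=np.radians(177.5); o=np.array([518.3,-187.6]); R=np.array([[np.cos(th),-np.sin(th)],[np.sin(th),np.cos(th)]])
L=lambda q:(R.T@(q-o)).round(1)
for n,q in [('edge-85,-40',f(43,237,15)),('edge190,-40',f(712,347,15)),('nribtop y-35',f(197,248,20)),('nribtop',f(387,280,20)),('frib y35 z15',f(246,172,15)),('frib',f(427,199,15)),('cheek +x corner',f(138,237,15)),('cheek -x corner',f(57,223,15)),('cheek top +x out',f(145,158,53)),('farcheek top +x -y',f(181,95,53)),('red 161-t,55',f(662,43,92)),
 ('T red',g(734,501,92)),('T cheekL top corners',g(516,120,53)),('',g(544,118,53)),('',g(545,42,53)),('T R',g(612,122,53)),('',g(646,122,53)),('',g(615,44,53)),('T rib L in',g(514,180,20)),('',g(514,325,20)),('T rib R in',g(645,180,15)),('',g(647,325,15))]:
  print(n,q,L(q))
print(manip.read_state()['joints'])
E
```

```text
edge-85,-40 [ 603.7 -146.8] [-83.5 -44.5]
edge190,-40 [ 331.7 -136.8] [188.6 -42.6]
nribtop y-35 [ 538.9 -147.2] [-18.8 -41.3]
nribtop [ 460.3 -143.5] [ 59.9 -41.5]
frib y35 z15 [ 536.5 -219.8] [-19.6  31.4]
frib [ 457.8 -217.8] [59.1 32.8]
cheek +x corner [ 566.3 -156.9] [-46.6 -32.8]
cheek -x corner [ 601.5 -158.8] [-81.9 -32.4]
cheek top +x out [ 562.9 -156.3] [-43.2 -33.2]
farcheek top +x -y [ 562.8 -211. ] [-45.5  21.4]
red 161-t,55 [ 369.1 -234.5] [147.   53.4]
T red [ 366.6 -237.5] [149.4  56.5]
T cheekL top corners [ 557.9 -154.2] [-38.1 -35.1]
 [ 558.6 -168.3] [-39.4 -21. ]
 [ 598.  -171.1] [-78.9 -20. ]
T R [ 555.6 -202. ] [-37.9  12.8]
 [ 555.1 -218.9] [-38.1  29.7]
 [ 595.9 -206.2] [-78.3  15.2]
T rib L in [ 533.8 -156.9] [-14.1 -31.3]
 [ 458.5 -152.8] [ 61.3 -32.2]
T rib R in [ 533.  -225.4] [-16.3  37.1]
 [ 457.5 -221.3] [59.3 36.3]
[-1.31126990e-01  2.74251061e-01  1.73873013e+00 -4.88802453e-04
  1.12979296e+00 -9.89896357e-02]
```

>>> jog_arm:
  plan: [0,-0.02,0,0,0,8.5,0,-0.04,0,0,0,17,0,-0.06,0,0,0,25.5,0,-0.08,0,0,0,34,0,-0.1,0,0,0,42.5,0.002,-0.12,0,0,0,51,0.004,-0.14,0,0,0,59.5,0.0055,-0.1593,0,0,0,68,0.0055,-0.1593,0,0,0,76.5,0.0055,-0.1593,0,0,0,85,0.0055,-0.1593,-0.02,0,0,89.3,0.0055,-0.1593,-0.045,0,0,89.3,0.0055,-0.1593,-0.057,0,0,89.3,0.0055,-0.1593,-0.057,0,0,89.3]

```text
clock: 9.4
eef_pos: [507.1, -186.2, 72.3]
eef_rot: [3.14, -0.003, 3.096]
wrist_force: [-0.1, -0.7, -4.0]
finger_gap: 50.2
finger_force: 29.9
```

```bash
python3 - <<'E'
from h import *
snap('top','t3'); snap('side','s3')
s=manip.read_state();print(s['eef_pos'],s['eef_rot'],s['clock'],s['joints'])
p=cv2.imread('pics/side0.png')
a=cv2.resize(cv2.imread('pics/s3.png')[160:250,265:425],None,fx=5,fy=5,interpolation=cv2.INTER_CUBIC)
cv2.imwrite('pics/s3c.png',a)
b=cv2.resize(cv2.imread('pics/t3.png')[180:330,380:480],None,fx=4,fy=4,interpolation=cv2.INTER_CUBIC)
cv2.imwrite('pics/t3c.png',b)
E
```

```text
[ 508.29213138 -186.89052876   74.57157529] [-3.14146949e+00  3.48206508e-04  3.09608813e+00] 9.5 [-4.19980926e-01  4.26097559e-01  1.67674962e+00  1.47905621e-05
  1.03837635e+00 -1.94528021e+00]
```

View pics/s3c.png

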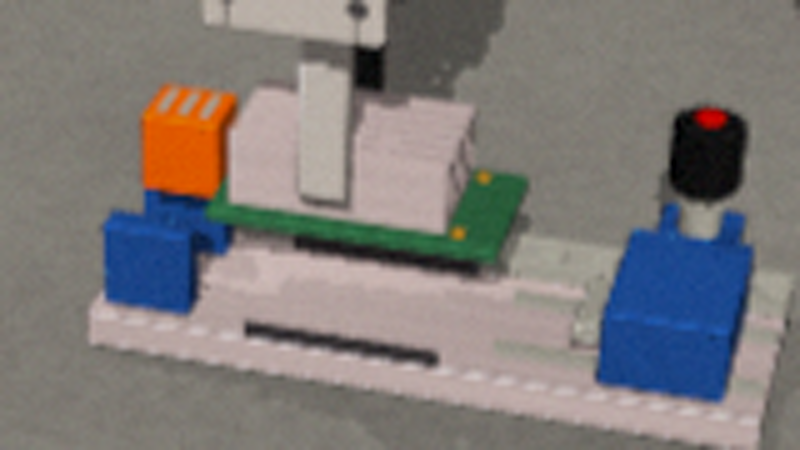

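View pics/t3c.png

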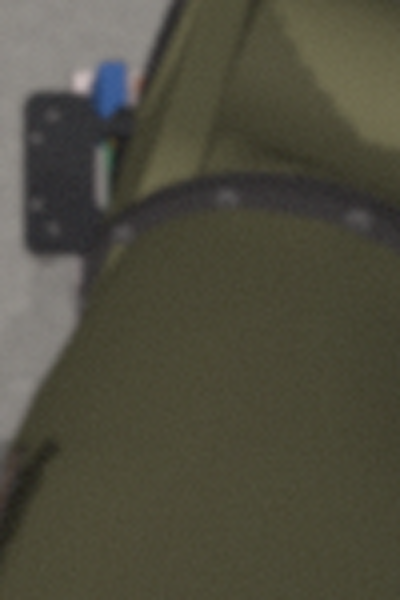

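The side view shows the module held level over the holder: orange connector at (145-235,90-195), board corners (211,205), (497,247) and (527,178). The top view is blocked by the arm. I'll compare the side camera's reading with the known tool pose to get its bias here.

```bash
python3 - <<'E'
from h import *
f=lambda X,Y,z: pw('side',None,265+X/5,160+Y/5,z)[:2]
th=3.096; R=np.array([[np.cos(th),-np.sin(th)],[np.sin(th),np.cos(th)]])
t=np.array([508.3,-186.9]); u=63
L=lambda q:(R.T@(q-t)+[9,0]).round(1)
for n,q in [('conn top -75,-15',f(145,122,u+34)),('conn top -43,-15',f(222,130,u+34)),('bot -75 -15',f(145,187,u)),('bot -43 -15',f(219,197,u)),('board top -43 -32',f(209,206,u+6)),('board top 75 -32',f(497,247,u+6)),('board top 75 32',f(527,180,u+6)),('sink top 53 25',f(475,105,u+38)),('sink bot 53 -25',f(447,230,u+6))]: print(n,L(q))
print('holder in module frame')
for n,q in [('edge -85 -40',f(92,303,15)),('edge 190,-40',f(760,420,15)),('nrib top -35',f(247,323,20)),('nrib',f(437,355,20)),('cheek near bot +x',f(188,311,15)),('cheek near bot -x',f(107,299,15)),('cheek near top +x',f(194,232,53)),('near top -x',f(107,217,53)),('red',f(711,119,92))]: print(n,L(q))
E
```

```text
conn top -75,-15 [-66.  -28.5]
conn top -43,-15 [-35.1 -25.6]
bot -75 -15 [-69.5 -20.4]
bot -43 -15 [-38.5 -19.1]
board top -43 -32 [-36.7 -37.6]
board top 75 -32 [ 78.8 -34.3]
board top 75 32 [78.4 22. ]
sink top 53 25 [56.2 18.3]
sink bot 53 -25 [ 57.4 -27.4]
holder in module frame
edge -85 -40 [-87.3 -37.9]
edge 190,-40 [186.8 -40.9]
nrib top -35 [-19.7 -41.1]
nrib [ 58.9 -41.1]
cheek near bot +x [-47.9 -31.8]
cheek near bot -x [-82.6 -33. ]
cheek near top +x [-44.7 -32.4]
near top -x [-82.  -31.6]
red [145.6  52.9]
```

>>> jog_arm:
  plan: [0.003,-0.0014,0,0,0,0,0.003,-0.0014,-0.008,0,0,0,0.003,-0.0014,-0.016,0,0,0,0.003,-0.0014,-0.024,0,0,0,0.003,-0.0014,-0.032,0,0,0,0.003,-0.0014,-0.038,0,0,0,0.003,-0.0014,-0.038,0,0,0]

```text
clock: 10.2
eef_pos: [510.5, -188.2, 34.9]
eef_rot: [3.141, -0.002, 3.097]
wrist_force: [0.6, 0.5, -4.5]
finger_gap: 49.9
finger_force: 29.9
```

```bash
python3 - <<'E'
from h import *
snap('side','s4'); s=manip.read_state();print(s['eef_pos'],s['wrist_force'],s['moment'])
cv2.imwrite('pics/s4c.png',cv2.resize(cv2.imread('pics/s4.png')[160:250,265:425],None,fx=5,fy=5,interpolation=cv2.INTER_CUBIC))
E
```

```text
[ 510.80066653 -188.29501522   35.52297075] [ 0.99455537  0.52071903 -4.8397116 ] [ 0.05658071 -0.09019841  0.04113939]
```

View pics/s4c.png

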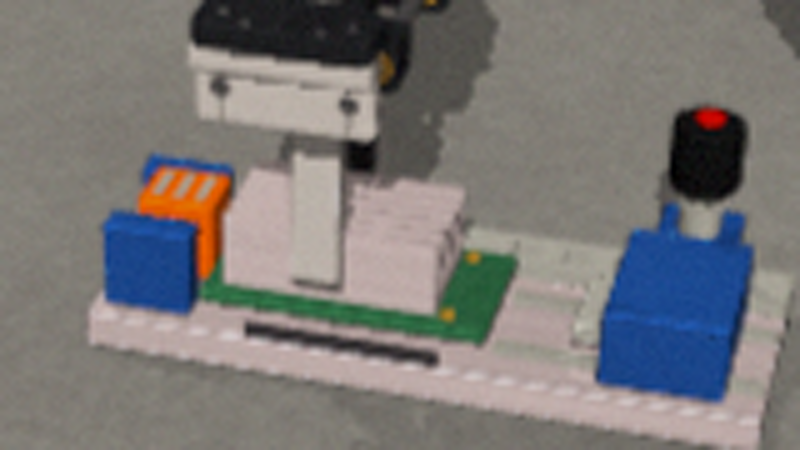

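The connector is going down between the cheeks (145-235,155-275), the board is above the ribs, and there is no contact force yet.

>>> jog_arm:
  plan: [0,0,-0.003,0,0,0,0,0,-0.006,0,0,0,0,0,-0.008,0,0,0,0,0,-0.009,0,0,0,0,0,-0.009,0,0,0]

```text
clock: 10.75
eef_pos: [510.9, -188.4, 26.9]
eef_rot: [3.142, -0.0, 3.097]
wrist_force: [-0.9, 0.5, -4.5]
finger_gap: 49.1
finger_force: 29.9
```

>>> jog_arm:
  plan: [0.001,0,0,0,0,0,0.002,-0.0001,0,0,0,0,0.003,-0.0001,0,0,0,0,0.003,-0.0001,0,0,0,0]

```text
clock: 11.15
eef_pos: [514.1, -188.5, 27.0]
eef_rot: [-3.142, -0.0, 3.097]
wrist_force: [-0.6, -0.2, -3.9]
finger_gap: 49.7
finger_force: 29.9
```

>>> jog_arm:
  plan: [0.001,0,0,0,0,0,0.002,-0.0001,0,0,0,0,0.002,-0.0001,0,0,0,0]

```text
clock: 11.45
eef_pos: [514.4, -188.3, 26.7]
eef_rot: [3.141, -0.004, 3.097]
wrist_force: [-12.7, 1.3, 2.8]
finger_gap: 50.0
finger_force: 29.9
```

>>> jog_arm:
  plan: [-0.0017,0.0001,0,0,0,0,-0.0017,0.0001,-0.001,0,0,0,-0.0017,0.0001,-0.0015,0,0,0,-0.0017,0.0001,-0.0015,0,0,0]

```text
clock: 11.85
eef_pos: [514.1, -188.5, 26.6]
eef_rot: [-3.141, -0.0, 3.097]
wrist_force: [-12.3, 2.5, 14.0]
finger_gap: 50.0
finger_force: 29.9
```

>>> jog_arm:
  plan: [0,0,0,0,0,0,0,0,0,0,0,0,0,0,0,0,0,0,0,0,0.03,0,0,0,0,0,0.07,0,0,0,0,0,0.12,0,0,0,0,0,0.12,0,0,0]
  claw: 0.066

```text
clock: 12.55
eef_pos: [516.8, -189.5, 151.8]
eef_rot: [-3.138, 0.01, 3.097]
wrist_force: [0.8, 0.1, -0.1]
finger_gap: 65.9
finger_force: 0.0
```

>>> jog_arm:
  plan: [-0.02,-0.007,0,0,0,-8.5,-0.04,-0.014,0,0,0,-17,-0.06,-0.02,0,0,0,-25.5,-0.08,-0.027,0,0,0,-34,-0.1,-0.034,0,0,0,-42.5,-0.12,-0.04,0,0,0,-51,-0.14,-0.047,0,0,0,-59.5,-0.1443,-0.048,0,0,0,-68,-0.1443,-0.048,0,0,0,-76.5,-0.1443,-0.048,0,0,0,-85,-0.1443,-0.048,-0.01,0,0,-90,-0.1443,-0.048,-0.04,0,0,-90,-0.1443,-0.048,-0.07,0,0,-90,-0.1443,-0.048,-0.0855,0,0,-90,-0.1443,-0.048,-0.0855,0,0,-90]
  claw: 0.07

```text
clock: 14.05
eef_pos: [369.1, -235.8, 58.1]
eef_rot: [-3.139, -0.002, 1.526]
wrist_force: [0.1, -0.2, -0.2]
finger_gap: 69.7
finger_force: 0.0
```

>>> jog_arm:
  plan: [0,0,0,0,0,0,0,0,0,0,0,0,0,0,0,0,0,0,0,0,0,0,0,0,0,0,0,0,0,0,0,0,0,0,0,0,0,0,0,0,0,0]
  claw: 0.015
  force: 35

```text
clock: 14.75
eef_pos: [370.1, -236.5, 60.2]
eef_rot: [3.141, 0.0, 1.526]
wrist_force: [-0.9, 1.0, 2.6]
finger_gap: 29.7
finger_force: 35.0
```

>>> jog_arm:
  plan: [0.002,-0.0001,0,0,0,0,0.004,-0.0002,0,0,0,0,0.005,-0.0002,0,0,0,0,0.006,-0.0003,0,0,0,0,0.006,-0.0003,0,0,0,0]

```text
clock: 15.25
eef_pos: [376.4, -236.8, 60.1]
eef_rot: [3.141, 0.0, 1.526]
wrist_force: [-0.7, 1.4, 6.1]
finger_gap: 29.4
finger_force: 35.0
```

>>> jog_arm:
  plan: [0.001,0,0,0,0,0,0.002,-0.0001,0,0,0,0,0.002,-0.0001,0,0,0,0]

```text
clock: 15.55
eef_pos: [378.3, -236.9, 60.1]
eef_rot: [3.141, 0.0, 1.526]
wrist_force: [-0.6, 1.4, 6.1]
finger_gap: 29.3
finger_force: 35.0
```

>>> jog_arm:
  plan: [0.001,0,0,0,0,0,0.002,-0.0001,0,0,0,0,0.002,-0.0001,0,0,0,0]

```text
clock: 15.85
eef_pos: [380.1, -236.9, 60.1]
eef_rot: [-3.141, -0.0, 1.526]
wrist_force: [-2.3, 1.3, 7.0]
finger_gap: 29.3
finger_force: 35.0
```

>>> jog_arm:
  plan: [0.001,0,0,0,0,0,0.001,0,0,0,0,0]

```text
clock: 16.05
eef_pos: [380.4, -236.9, 60.1]
eef_rot: [-3.14, -0.0, 1.526]
wrist_force: [-9.5, 0.9, 11.1]
finger_gap: 29.7
finger_force: 35.0
```

>>> jog_arm:
  plan: [-0.0015,0,0,0,0,0,-0.0015,0,0.005,0,0,0,-0.0015,0,0.01,0,0,0,-0.0015,0,0.0155,0,0,0,-0.0015,0,0.0155,0,0,0]

```text
clock: 16.55
eef_pos: [379.3, -236.8, 75.7]
eef_rot: [-3.141, -0.0, 1.526]
wrist_force: [0.8, -0.0, -10.0]
finger_gap: 29.4
finger_force: 35.0
```

>>> jog_arm:
  plan: [0.005,-0.0002,0,0,0,0,0.01,-0.0004,0,0,0,0,0.015,-0.0007,0,0,0,0,0.02,-0.0009,0,0,0,0,0.025,-0.0011,0,0,0,0,0.03,-0.0013,0,0,0,0,0.035,-0.0015,0,0,0,0,0.038,-0.0017,0,0,0,0,0.0395,-0.0018,0,0,0,0,0.04,-0.0018,0,0,0,0,0.04,-0.0018,0,0,0,0]

```text
clock: 17.65
eef_pos: [419.1, -238.4, 75.1]
eef_rot: [-3.14, -0.001, 1.526]
wrist_force: [-3.8, 5.2, -9.4]
finger_gap: 29.2
finger_force: 35.0
```

>>> jog_arm:
  plan: [0.0007,0,-0.003,0,0,0,0.0007,0.0005,-0.007,0,0,0,0.0007,0.0005,-0.011,0,0,0,0.0007,0.0005,-0.0155,0,0,0,0.0007,0.0005,-0.0155,0,0,0]

```text
clock: 18.15
eef_pos: [419.3, -238.3, 60.2]
eef_rot: [-3.139, -0.0, 1.526]
wrist_force: [-13.0, 2.4, 0.2]
finger_gap: 29.1
finger_force: 35.0
```

>>> jog_arm:
  plan: [-0.001,0,0,0,0,0,-0.001,0,0,0,0,0]

```text
clock: 18.35
eef_pos: [419.1, -238.3, 60.3]
eef_rot: [-3.141, 0.0, 1.526]
wrist_force: [-5.3, 3.1, -3.9]
finger_gap: 29.4
finger_force: 35.0
```

>>> jog_arm:
  plan: [0,0,0,0,0,0,0,0,0,0,0,0,0,0,0,0,0,0,0,0,0.03,0,0,0,0,0,0.07,0,0,0,0,0,0.12,0,0,0,-0.05,0.05,0.15,0,0,0,-0.09,0.1,0.15,0,0,0,-0.09,0.15,0.15,0,0,0,-0.09,0.2,0.15,0,0,0,-0.09,0.25,0.15,0,0,0,-0.09,0.3,0.15,0,0,0,-0.09,0.35,0.15,0,0,0,-0.09,0.35,0.15,0,0,0]
  claw: 0.06

```text
clock: 19.75
eef_pos: [329.0, 114.4, 210.7]
eef_rot: [3.139, -0.001, 1.528]
wrist_force: [0.7, -0.9, -0.4]
finger_gap: 60.0
finger_force: 0.0
```

```bash
python3 - <<'E'
from h import *
snap('top','t5'); snap('side','s5')
a=cv2.resize(cv2.imread('pics/s5.png')[150:250,265:425],None,fx=3,fy=3,interpolation=cv2.INTER_CUBIC)
b=cv2.resize(cv2.imread('pics/t5.png')[185:335,390:475],None,fx=3.7,fy=3.7,interpolation=cv2.INTER_CUBIC)
o=np.zeros((560,800,3),np.uint8); o[:a.shape[0],:a.shape[1]]=a; o[:b.shape[0],485:485+b.shape[1]]=b
cv2.imwrite('pics/c5.png',o)
f=lambda u,v,z: pw('side',None,u,v,z)[:2]
h=cv2.cvtColor(cv2.imread('pics/s5.png'),cv2.COLOR_BGR2HSV);h0=cv2.cvtColor(cv2.imread('pics/side0.png'),cv2.COLOR_BGR2HSV)
for hh in(h0,h):
    m=((hh[...,0]<8)|(hh[...,0]>172))&(hh[...,1]>150); m[:150]=0;m[200:]=0;m[:,:330]=0;m[:,440:]=0
    v,u=np.nonzero(m); print('red px',u.mean(),v.mean(),len(u))
E
```

```text
red px 406.7307692307692 183.42307692307693 26
red px 381.7931034482759 181.27586206896552 29
```

View pics/c5.png

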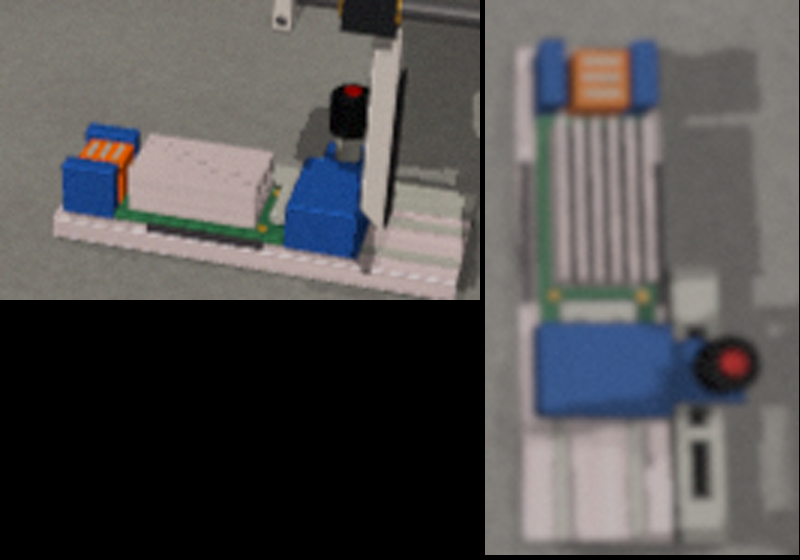

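The module lies between the cheeks with the jaw closed on its board end. One hole and the long slot are visible behind the knob at (733,362), and one hole is ahead of it, so it is in the second hole. Checking the knob height numerically.

```bash
python3 - <<'E'
from h import *
q0=pw('side',None,406.73,183.42,92)
for z in (92,94,98,104):
    print(z,(pw('side',None,381.79,181.28,z)-q0)[:2].round(1))
for t in('top0','t5'):
    p=cv2.cvtColor(cv2.imread(f'pics/{t}.png'),cv2.COLOR_BGR2HSV); d=np.load(f'pics/{t}.npy')
    m=((p[...,0]<10)|(p[...,0]>170))&(p[...,1]>150); m[:,:445]=0;m[:,470:]=0;m[:270]=0;m[325:]=0
    v,u=np.nonzero(m); Q=np.array([pw('top',d,a,b) for a,b in zip(u,v)]); print(t,np.median(Q,0).round(1),len(Q))
s=manip.read_state();print(s['clock'],s['wrist_force'])
E
```

```text
92 [49.9  3.9]
94 [49.4  7.8]
98 [48.5 15.7]
104 [47.2 27.6]
top0 [ 367.2 -235.8   93.4] 53
t5 [ 416.7 -237.7   92.8] 50
19.85 [-0.17173542  0.61182369  0.41626863]
```

```bash
python3 -c "
from cell import manip
print(manip.sign_off())"
```

```text
the job is handed in; nothing more can be done
None
```

The job is handed in, with about 20 s of the 64 s used. The green module lies in the holder with its connector between the cheeks, and the jaw is closed on it with the pin fully down in the second hole. The other two modules were left in the rack, and the robot is touching nothing.

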